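# Open the safety bottle and hold up its cap

## Task

Open the amber glass bottle on the kitchen counter: push its white safety cap down against the spring and, keeping it pressed, twist it anticlockwise (seen from above) by about a sixth of a turn until it comes free, then lift it straight up and hold it level 5 to 10 cm above the bottle so that I can check the orange pouring insert. Finish while still gripping the cap in the air over the bottle: do not put it down, let go of it or set it back. Leave the green bottle untouched and do not shove the bowl, mortar, spice jars or spoon about.

Things in the scene. Friction and masses are not known exactly. Their poses are not given: they have to be found in the camera images.
- bottle: Amber glass bottle, 64 mm wide, in a 90 x 90 mm beech holder screwed to the counter: it neither turns nor lifts. Origin: centre of the holder's underside, z up. Glass 64 mm wide up to z = 68 mm; the shoulder narrows to 42 mm at z = 84 and 36 mm at z = 90: keep fingertips above it. Its x axis is parallel to the cap's x axis while the cap is locked.
- cap_mid (a point): Centre (half-way up) of the round white ribbed safety cap of the amber bottle: 47 mm in diameter, 28 mm high, about 30 g, a red bar along x on its top, z up. Closed, this point lies on the bottle's axis, 114 mm above the counter (cap from 100 to 128 mm). It turns less than 10 degrees and does not lift until pushed down 4.5 mm or more (7 mm is the hard stop).
- bottle_mouth (a point): Centre of the amber bottle's mouth, on its axis, 116 mm above the counter. The orange insert stands 8 mm out of it and is a spring that pushes the cap up: about 5 N to start moving, 12 N when the cap is 7 mm down, where the cap meets a hard floor. The cap must rise 25 mm to clear the insert.
- green_bottle: Look-alike green glass bottle with the same white cap, in a holder of its own, same size (128 mm high in all), fixed; origin at the centre of the holder's underside. Not part of the job: leave it untouched.
- bowl_mid (a point): White porcelain bowl, loose, 124 mm across and 55 mm high; point on its axis 20 mm up. Bystander.
- mortar_mid (a point): Marble mortar, loose, 90 mm across and 65 mm high, with its pestle standing out to about 107 mm; point on its axis 30 mm up. Bystander.
- jar_a_mid (a point): Glass spice jar with red snap lid, loose, 45 mm in diameter and 72 mm high; point at its centre. Bystander.
- jar_b_mid (a point): A second such spice jar, same size, loose; point at its centre. Bystander.
- spoon_grip (a point): Steel spoon with a wooden handle lying on the counter, loose; point on its handle. Bystander.
- cap: The same cap; origin at the centre of its open underside, 14 mm below its centre. Pushed down, it turns anticlockwise seen from above; past 40 degrees from locked it need not be pressed any more; between 50 and 66 degrees it can be lifted straight off (60 is best, 66 is a hard stop). Two lugs inside it, on its x axis, do the locking.

How it is judged:
On the way, in this order (a step that is already met when the one before it is completed fails the run):
1. the cap is pushed down at least 3.5 mm while still in its locked position (z of cap_mid in the frame of bottle below 0.1105 m and angle between the x axis of cap_mid and the x axis of bottle, either way round below 0.3 rad), for 0.05 s.
2. the cap, still down on the neck, has been turned to where it comes free (at least 0.82 rad from locked) (angle between the x axis of cap_mid and the x axis of bottle, either way round above 0.82 rad and z of cap_mid in the frame of bottle below 0.125 m and horizontal distance between cap_mid and bottle_mouth below 0.006 m), for 0.05 s.
At the end, for the whole second after the job is handed in: the gripper still holds the cap, at rest, level within 0.3 rad, its centre within 25 mm of the bottle's axis and 35 to 130 mm higher than when closed, touching nothing of the bottle (z of cap_mid in the frame of bottle between 0.149 and 0.244 m and horizontal distance between cap_mid and bottle_mouth below 0.025 m and angle between cap_mid's own z axis and vertical below 0.3 rad and contact force between the fingers and cap above 1 N and contact force between cap and bottle below 0.2 N and linear speed of cap below 0.03 m/s); the arm keeps its last pose, push and grip.
It fails at once if the green bottle is touched (more than 2 N) (contact force between any of the fingers, the arm and green_bottle above 2 N).
It fails at once if the bowl, mortar, a spice jar or the spoon is moved more than 30 mm (distance of any of bowl_mid, mortar_mid, jar_a_mid, jar_b_mid, spoon_grip from where it was at the start of the episode above 0.03 m).
It also fails if it takes over 32 s, if anything falls off the work surface, if the arm or the gripper's body presses on something with over 40 N, if the wrist force passes 120 N, or if a joint passes its speed limit or range.

## Robot

A 7-joint arm with a two-finger parallel gripper is mounted at the origin on the work surface. World frame = base frame: x ahead of the robot, y to its left, z up, the work surface at z = 0. Lengths are in m, angles in rad, forces in N, time in s.
With the tool pointing down it reaches from about 0.4 to 0.875 m from the base axis. Payload 19.3 kg.
Tool frame: the origin (TCP) lies midway between the tips of the shut fingers; the grasp point (between the pads) lies 19 mm behind it; z points along the fingers, y is the line along which they close (so a half turn about z gives the same grasp; the last joint's range is limited). The gripper opens to 85 mm and grips with 20 to 120 N. Pads are 22 mm wide; open, the fingers measure 114 mm over their backs; the gripper's body (76 mm by 85 mm) begins 54 mm behind the grasp point. The pads swing forward as they close: fully open they stand 13 mm farther back than shut.
Start: joints at [-1.416, 0.521, -0.036, 1.599, 0.021, 1.021, -0.113], TCP at [0.139, 0.609, 0.231] pointing down, gripper open.
Joint ranges: [-2.91, 2.91], [-0.3, 2.13], [-1.5, 1.42], [0.17, 2.43], [-1.26, 4.41], [0.16, 1.93], [-2.52, 2.52]. Speed limits (rad/s): [1.89, 1.89, 2.39, 2.39, 3.01, 3.01, 3.01].

## Interface

Orientations are given as [roll, pitch, yaw] about the fixed x, y, z axes, in that order (R = Rz(yaw) Ry(pitch) Rx(roll)).
In Python, from workcell import telemetry, grab_frame, calibration, bot, outline_of, landmark_of gives the robot as it stands. The module is installed in compiled form; this text tells all that it offers.
- The arm moves only by the shell command python3 -m inch 'ROWS' [FORCE]. ROWS is JSON, a list of rows, each a list of 7 numbers: the shift along the tool's x, y, z in m, then the turn, a rotation vector about the tool's x, y, z in rad, then the closure, from 0 (fully open) to 1 (shut). A call has 1 to 5 rows; each row shifts and turns the commanded pose from where the row before left it, along the tool's axes as they then stand; what a row does not reach is not made up. A row lasts 1/10 s, in which the tool goes at most 50 mm and 8.59 degrees, less where a joint would pass 70% of its speed; a pose out of reach is approached as far as the arm can. A call is refused whole if a number of a shift passes 0.05 or a number of a turn 0.15, either way. A call with a gripper value outside its range is refused whole. The fingers move at their own pace and stop on an object; FORCE is the grip in N (left out, the last holds). Time passes only in rows, so rows that do not move let the fingers close. It gives the time, the measured TCP pose, the force, the opening and the grip force at its end, in the units of the state.
- telemetry.observe(): the state, without advancing time (a new reading comes with each control period).
- grab_frame(name): name is "scene" or "top"; returns the picture (420x560x3 uint8, red, green, blue); there is no depth.
- calibration(name): a dict with "fovy" (degrees; the focal length in pixels is half the picture's height over the tangent of half this angle, whatever the lens; pixels are square), "cx", "cy" (the principal point, pixels), "pose" (4x4, takes a point from camera to world coordinates). Camera axes: x right, y down, z forward; pixel columns grow to the right and rows downward; lengths in m; the calibration is good to about 2 mm. A picture is of the moment at which its call begins. calibration takes no time and is no camera call.
- bot.job_done(): hands the job in; it is judged then, once.
Trained networks look in the newest picture that a camera, given by its name, has taken for a name from the list of things; names that differ only in an ending like _2 or _b are one class to them, and where a whole thing is asked for, a point or a joint stands for the part that bears it (a point fixed in the world has none). Each returns a list of dicts, best first, with "score" (0 to 1); they miss things now and then, are a little off and sometimes report something else, mostly with a low value. They report only what shows in the picture. A call takes as long as a camera call.
- outline_of(label, camera): "region" (420x560 bool, what is visible of it) and "rect" ([left, top, right, bottom] in pixels, round what is visible of it).
- landmark_of(label, camera): "xy" ([column, row] in pixels: a listed point, or the origin of a listed thing).
The state is a dict: "clock": time; "qpos": joint angles; "qd": joint speeds; "joint_efforts": joint torques, N m; "position": TCP position; "tool_rot": TCP orientation; "force": force on the tool from outside, world axes, zero at the start; "moment": the same for the moment, N m; "grip_width": finger opening in m; "finger_force": force on a finger pad.
Only numpy, scipy, OpenCV 4.12 (cv2) and the standard library are available. Lean on these libraries where they do the work, as an engineer would, in place of code of your own. Each camera call takes 0.05 s, during which the arm holds its last target. There are 200 camera calls.

## Working session

There is one attempt and no reset: what is moved stays moved. The work goes in short steps, Python scripts to look and compute and a shell command to move; the robot and the scene stay as the last step left them, time stands still between calls to the robot, and variables do not carry over. Pictures are saved under pics/ and viewed, at most 10 in all, crops included, and the job is handed in when it is done.

```bash
mkdir -p pics; cat > h.py <<'E'
import numpy as np, cv2
from workcell import telemetry, grab_frame, calibration, bot, outline_of, landmark_of
def ray(cam,xy):
    c=calibration(cam); f=210/np.tan(np.radians(c["fovy"])/2); P=np.array(c["pose"])
    d=P[:3,:3]@np.array([(xy[0]-c["cx"])/f,(xy[1]-c["cy"])/f,1]); return P[:3,3],d
def atz(cam,xy,z):
    o,d=ray(cam,xy); return o+d*(z-o[2])/d[2]
def proj(cam,p):
    c=calibration(cam); f=210/np.tan(np.radians(c["fovy"])/2); P=np.array(c["pose"])
    q=P[:3,:3].T@(np.array(p)-P[:3,3]); return [c["cx"]+f*q[0]/q[2],c["cy"]+f*q[1]/q[2]]
E
python3 - <<'E'
from h import *
s=telemetry.observe(); print({k:np.round(v,3) for k,v in s.items()})
ims=[]
for c in("scene","top"):
    im=grab_frame(c)[:,:,::-1].copy(); cv2.imwrite(f"pics/{c}0.png",im)
    print(c,np.round(calibration(c)["pose"],2).tolist(), calibration(c)["fovy"])
    for n,z in(("cap_mid",.114),("bottle_mouth",.116),("bottle",0),("green_bottle",0),("bowl_mid",.02),("mortar_mid",.03),("jar_a_mid",.036),("spoon_grip",.01)):
        for r in landmark_of(n,c)[:3]: print(c,n,round(r["score"],2),np.round(r["xy"],1),np.round(atz(c,r["xy"],z),3))
E
```

```text
{'clock': np.float64(0.0), 'qpos': array([-1.416,  0.522, -0.036,  1.6  ,  0.021,  1.021, -0.113]), 'qd': array([ 0.002,  0.002,  0.   ,  0.001,  0.001, -0.001,  0.003]), 'joint_efforts': array([-1.0000e-03, -9.2713e+01,  1.9790e+00, -3.6993e+01,  1.8000e-02,
        8.0000e-03, -0.0000e+00]), 'position': array([0.139, 0.609, 0.231]), 'tool_rot': array([-3.14 ,  0.   ,  2.917]), 'force': array([-0.164, -0.095, -0.09 ]), 'moment': array([0.011, 0.01 , 0.001]), 'finger_force': np.float64(0.0), 'grip_width': np.float64(0.085)}
scene [[-0.25, 0.69, -0.68, 1.72], [0.97, 0.19, -0.17, 0.26], [0.01, -0.7, -0.72, 1.28], [0.0, 0.0, 0.0, 1.0]] 42.21597775763608
scene cap_mid 0.73 [240.8 194.4] [ 0.597 -0.143  0.114]
scene bottle_mouth 0.9 [244.2 193.9] [ 0.595 -0.133  0.116]
scene bottle_mouth 0.71 [240.6 192.2] [ 0.59  -0.146  0.116]
scene bottle 0.97 [244.5 219.4] [ 0.594 -0.136  0.   ]
scene green_bottle 0.71 [331.1 236.9] [0.595 0.146 0.   ]
scene bowl_mid 0.77 [279.9 276.7] [0.8   0.034 0.02 ]
scene mortar_mid 0.86 [379.9 266.9] [0.697 0.307 0.03 ]
scene mortar_mid 0.28 [182.7 220.6] [ 0.676 -0.312  0.03 ]
scene jar_a_mid 0.56 [183.5 219.4] [ 0.675 -0.309  0.036]
scene spoon_grip 0.64 [406.6 214.3] [0.445 0.364 0.01 ]
top [[0.02, -0.97, 0.22, 0.38], [-1.0, -0.02, -0.0, -0.01], [0.01, -0.22, -0.97, 1.06], [0.0, 0.0, 0.0, 1.0]] 57.79932146857685
top cap_mid 0.83 [323.7 204.6] [ 0.595 -0.147  0.114]
top bottle_mouth 0.8 [320.3 207.6] [ 0.587 -0.138  0.116]
top bottle 0.72 [318.7 215.7] [ 0.589 -0.149  0.   ]
top green_bottle 0.71 [215.6 216.3] [0.582 0.144 0.   ]
top bowl_mid 0.83 [257.1 146.1] [0.788 0.031 0.02 ]
top mortar_mid 0.6 [162.9 167.7] [0.713 0.296 0.03 ]
top jar_a_mid 0.7 [375.8 182.4] [ 0.68  -0.306  0.036]
top jar_a_mid 0.53 [130.4 255.1] [0.465 0.361 0.036]
top spoon_grip 0.67 [135.5 256.4] [0.464 0.356 0.01 ]
```

View pics/scene0.png

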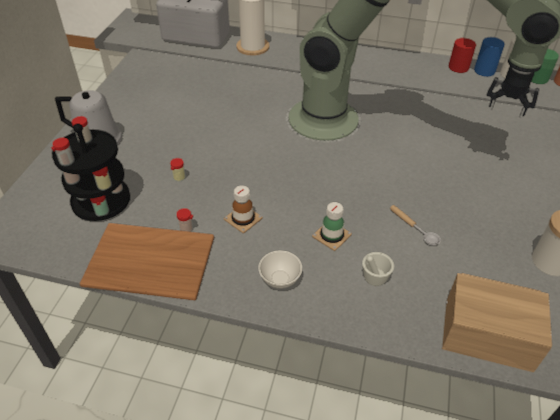

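View pics/top0.png

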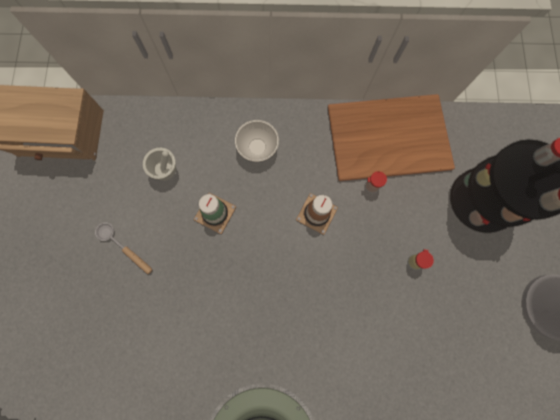

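The scene picture shows the amber bottle with its cap at about (242,193) and the green bottle at (334,211). In the top picture the caps are at (323,202) and (209,203). The amber bottle is at y≈-0.14, and I'll refine its position with a silhouette fit.

```bash
python3 - <<'E'
from h import *
from scipy.optimize import least_squares
t=np.linspace(0,2*np.pi,60); obs={}
for c in("scene","top"):
    im=grab_frame(c); 
    for n in("cap","cap_mid","bottle"):
        r=[a for a in outline_of(n,c)]
        for a in r[:2]: print(c,n,round(a["score"],2),np.round(a["rect"],0),a["region"].sum())
    x,y=np.array(proj(c,[.592,-.142,.114])).astype(int)
    crop=im[y-30:y+30,x-30:x+30].astype(int)
    hsv=cv2.cvtColor(crop.astype(np.uint8),cv2.COLOR_RGB2HSV)
    red=(crop[...,0]-crop[...,1]>60)&(crop[...,0]-crop[...,2]>60)
    white=((hsv[...,1]<60)&(hsv[...,2]>140))
    n,l,st,ce=cv2.connectedComponentsWithStats(white.astype(np.uint8)); k=1+np.argmax(st[1:,4])
    print(c,"white",st[k],ce[k]+[x-30,y-30])
    cv2.imwrite(f"pics/crop_{c}.png",cv2.resize(crop[:,:,::-1].astype(np.uint8),None,fx=8,fy=8,interpolation=0))
    P=[.592,-.142]
    pts=np.array([proj(c,[P[0]+.0235*np.cos(a),P[1]+.0235*np.sin(a),z]) for a in t for z in(.1,.128)])
    print("pred rect",pts.min(0),pts.max(0),"crop origin",x-30,y-30)
a=cv2.imread("pics/crop_scene.png");b=cv2.imread("pics/crop_top.png")
cv2.imwrite("pics/crops.png",cv2.resize(np.hstack([a,b]),(800,400),interpolation=0))
E
```

```text
scene cap 0.73 [234. 182. 248. 201.] 238
scene bottle 0.89 [226. 200. 262. 234.] 719
scene bottle 0.65 [233. 184. 248. 202.] 223
scene white [ 22  22  17  17 218] [241.13761468 193.05045872]
pred rect [233.73138791 184.65241945] [249.44479669 201.91717546] crop origin 211 163
top cap 0.88 [312. 197. 334. 218.] 330
top cap_mid 0.81 [314. 194. 333. 217.] 308
top bottle 0.61 [300. 193. 336. 233.] 717
top white [ 22  20  20  19 269] [322.30855019 203.69516729]
pred rect [311.77937954 195.5813137 ] [331.64697687 215.94534695] crop origin 291 175
```

View pics/crops.png

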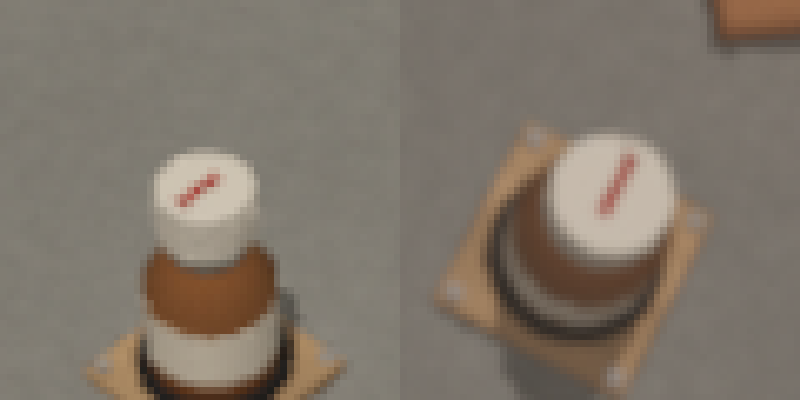

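The crops show the amber cap with its red bar. The cap top is centred at about (322.3,203.5) in the top view and (241.3,190) in the scene view. I'll intersect the rays at z=0.128.

```bash
python3 - <<'E'
from h import *
print(atz("top",[322.3,203.5],.128),atz("scene",[241.2,190],.128))
# red bar ends (crop px/6.667+origin)
a=atz("top",[291+(603-400)/6.667,175+214/6.667],.128);b=atz("top",[291+(632-400)/6.667,175+156/6.667],.128);d=b-a
print("bar",a,b,np.arctan2(d[1],d[0]))
# holder corners z~0.02 top
for z in (0.012,):
  C=[atz("top",[291+(u-400)/6.667,175+v/6.667],z) for u,v in((528,122),(708,215),(620,395),(437,302))]
  print(np.round(C,3),np.mean(C,0),np.linalg.norm(C[0]-C[1]))
  C=[atz("top",[291+(u-400)/6.667,175+v/6.667],z) for u,v in((535,136),(697,218),(616,377),(452,291))]
  print("screws",np.mean(C,0))
from scipy.spatial.transform import Rotation as R
s=telemetry.observe(); r=R.from_euler("xyz",s["tool_rot"]); print(s["position"],s["clock"])
print(r.as_matrix().round(3)); 
for p in ([.592,-.142,.2],[.592,-.142,.231]): print(r.inv().apply(np.array(p)-s["position"]))
E
```

```text
[ 0.59491903 -0.1419956   0.128     ] [ 0.59235054 -0.1427329   0.128     ]
bar [ 0.58558826 -0.13974349  0.128     ] [ 0.6083301  -0.15099915  0.128     ] -0.45958476486070166
[[ 0.651 -0.124  0.012]
 [ 0.612 -0.2    0.012]
 [ 0.534 -0.162  0.012]
 [ 0.572 -0.085  0.012]] [ 0.59256404 -0.14275329  0.012     ] 0.08567705783805063
screws [ 0.59378036 -0.14350083  0.012     ]
[0.13935652 0.6092759  0.23131583] 1.3
[[-0.975  0.223  0.   ]
 [ 0.223  0.975  0.   ]
 [-0.     0.    -1.   ]]
[-0.60878181 -0.63141739  0.03128989]
[-6.08782091e-01 -6.31415850e-01  2.89890399e-04]
```

```bash
python3 -m inch '[[-0.045,0,0,0,0,0.075,0],[-0.045,0,0,0,0,0.075,0],[-0.045,0,0,0,0,0.075,0],[-0.045,0,0,0,0,0.075,0],[-0.045,0,0,0,0,0.075,0]]'; python3 -m inch '[[-0.048,0,0,0,0,0.079,0],[-0.048,0,0,0,0,0.079,0],[-0.048,0,0,0,0,0.079,0],[-0.048,0,0,0,0,0.079,0],[-0.048,0,0,0,0,0.079,0]]'; cat > st.py <<'E'
import sys
from h import *
from scipy.spatial.transform import Rotation as R
s=telemetry.observe(); r=R.from_euler("xyz",s["tool_rot"]); p=s["position"]
print("q",np.round(s["qpos"],2),"az,r",np.arctan2(p[1],p[0]),np.hypot(p[0],p[1]),"yaw",s["tool_rot"],"t",s["clock"])
print("pos",p,"toolframe delta to cap axis",r.inv().apply(np.array([.5935,-.1425,p[2]])-p), "F",s["force"].round(1),"M",s["moment"].round(2),"grip",s["grip_width"],s["finger_force"])
E
python3 st.py
```

```text
clock: 1.8
position: [0.3492, 0.5266, 0.2313]
tool_rot: [3.141, -0.0, 2.539]
force: [0.7, 0.5, -0.1]
grip_width: 0.0853
finger_force: 0.0
clock: 2.3
position: [0.5221, 0.362, 0.2313]
tool_rot: [3.141, 0.0, 2.144]
force: [0.4, -0.1, -0.2]
grip_width: 0.0851
finger_force: 0.0
q [-0.84  0.55  0.21  1.58 -0.13  1.03 -0.02] az,r 0.6062382503622357 0.6352853750431255 yaw [3.14128017e+00 3.93395939e-06 2.14358984e+00] t 2.3
pos [0.52207574 0.36197297 0.23130175] toolframe delta to cap axis [-4.62664797e-01 -2.13390910e-01 -6.48605011e-05] F [ 0.4 -0.1 -0.2] M [ 0.02 -0.03  0.02] grip 0.08512970073040434 0.0
```

```bash
python3 -m inch '[[-0.049,-0.003,0,0,0,0.079,0],[-0.049,-0.003,0,0,0,0.079,0],[-0.049,-0.003,0,0,0,0.079,0],[-0.049,-0.003,0,0,0,0.079,0],[-0.049,-0.003,0,0,0,0.079,0]]'; python3 -m inch '[[-0.049,-0.003,0,0,0,0.079,0],[-0.049,-0.003,0,0,0,0.079,0],[-0.049,-0.003,0,0,0,0.079,0],[-0.049,-0.003,0,0,0,0.079,0],[-0.049,-0.003,0,0,0,0.079,0]]';python3 st.py
```

```text
clock: 2.8
position: [0.6065, 0.1329, 0.2313]
tool_rot: [3.141, 0.0, 1.749]
force: [0.9, -0.2, -0.3]
grip_width: 0.0859
finger_force: 0.0
clock: 3.3
position: [0.5964, -0.1109, 0.2314]
tool_rot: [3.141, 0.0, 1.354]
force: [1.6, -0.0, 0.3]
grip_width: 0.0854
finger_force: 0.0
q [-0.22  0.53  0.46  1.67 -0.27  1.    0.11] az,r -0.18376581996021749 0.6066589397582747 yaw [3.14113573e+00 4.58682481e-05 1.35363254e+00] t 3.3
pos [ 0.59644434 -0.11085677  0.23136889] toolframe delta to cap axis [-3.15343939e-02  3.94269693e-03  3.24795487e-06] F [ 1.6 -0.   0.3] M [-0.02 -0.09 -0.01] grip 0.08544259872081182 0.0
```

```bash
python3 -m inch '[[-0.0315,0.004,0.02,0,0,0.1,0],[0,0,0.03,0,0,0.1,0],[0,0,0.02,0,0,0.1,0],[0,0,0,0,0,0,0],[0,0,0,0,0,0,0]]';python3 st.py; python3 - <<'E'
from h import *
o=[]
for c in("scene","top"):
    im=grab_frame(c)[:,:,::-1]; x,y=np.array(proj(c,[.5935,-.1425,.128])).astype(int)
    print(c,x-40,y-40,proj(c,[.5935,-.1425,.128])); o.append(cv2.resize(im[y-40:y+40,x-40:x+40],(400,400),interpolation=cv2.INTER_CUBIC))
cv2.imwrite("pics/above.png",np.hstack(o))
E
```

```text
clock: 3.8
position: [0.5941, -0.1404, 0.1618]
tool_rot: [3.142, 0.0, 1.06]
force: [-0.1, 0.3, 0.1]
grip_width: 0.0854
finger_force: 0.0
q [-0.19  0.63  0.49  1.72 -0.37  0.88 -0.05] az,r -0.23214110215558026 0.61047174069895 yaw [3.14153239e+00 2.68969390e-04 1.06012000e+00] t 3.8
pos [ 0.59409647 -0.14044618  0.16180484] toolframe delta to cap axis [-2.08331921e-03  4.83471197e-04  5.89484559e-07] F [-0.1  0.3  0.1] M [0.06 0.02 0.05] grip 0.08539702956797128 0.0
scene 201 150 [np.float64(241.16013075111925), np.float64(190.26743503643607)]
top 282 164 [np.float64(322.5068928513779), np.float64(204.0525932243511)]
```

View pics/above.png

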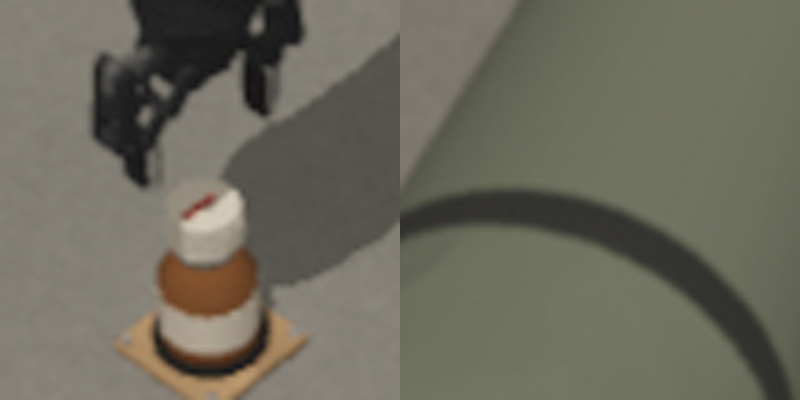

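The scene crop shows the open fingers straddling the cap, which sits at crop (207,220), with clearance on both sides. The arm hides the bottle in the top view. I'll descend and close partway.

```bash
python3 -m inch '[[-0.0021,0.0005,0.02,0,0,0,0],[0,0,0.025,0,0,0,0],[0,0,0.02,0,0,0,0],[0,0,0,0,0,0,0.2],[0,0,0,0,0,0,0.35]]' 20; python3 -m inch '[[0,0,0,0,0,0,0.38],[0,0,0,0,0,0,0.4],[0,0,0,0,0,0,0.4]]'; python3 st.py;python3 - <<'E'
from h import *
im=grab_frame("scene")[:,:,::-1]; cv2.imwrite("pics/down.png",cv2.resize(im[150:230,201:281],(560,560),interpolation=cv2.INTER_CUBIC))
E
```

```text
clock: 4.4
position: [0.5938, -0.1428, 0.0976]
tool_rot: [3.141, -0.0, 1.058]
force: [-0.3, -0.2, 1.4]
grip_width: 0.0591
finger_force: 0.0
clock: 4.7
position: [0.5937, -0.1426, 0.0971]
tool_rot: [3.141, -0.0, 1.057]
force: [-0.7, 0.4, 0.6]
grip_width: 0.0512
finger_force: 0.0
q [-0.15  0.72  0.44  1.76 -0.42  0.76 -0.01] az,r -0.2357486240864233 0.6105704915611134 yaw [ 3.14056333e+00 -4.80858957e-04  1.05704538e+00] t 4.7
pos [ 0.59368196 -0.14261154  0.09710551] toolframe delta to cap axis [ 7.71613521e-06 -2.13289482e-04 -2.15833254e-07] F [-0.7  0.4  0.6] M [-0.02  0.01  0.02] grip 0.05124154808347715 0.0
```

View pics/down.png

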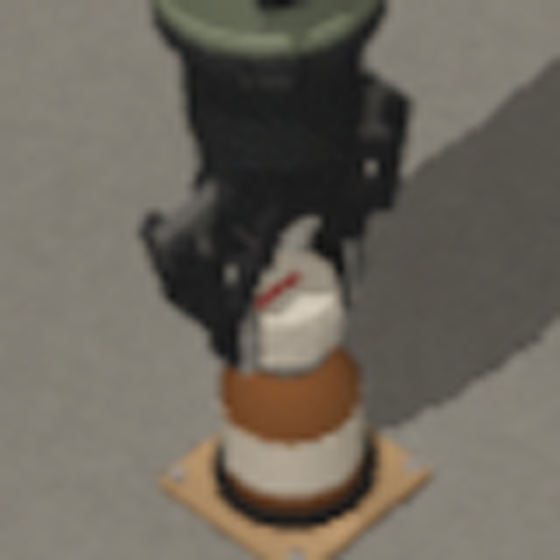

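The fingers stand on both sides of the cap, at about (240,330) and (350,290) in the crop, with the tips near its lower rim and no contact yet. Closing now.

```bash
python3 -m inch '[[0,0,0,0,0,0,0.6],[0,0,0,0,0,0,1],[0,0,0,0,0,0,1],[0,0,0,0,0,0,1]]' 60; python3 st.py
```

```text
clock: 5.15
position: [0.5935, -0.1426, 0.0966]
tool_rot: [3.141, -0.0, 1.057]
force: [-0.2, 1.1, 5.4]
grip_width: 0.0454
finger_force: 60.4
q [-0.15  0.72  0.44  1.76 -0.42  0.76 -0.01] az,r -0.23583511991659753 0.6104011965508774 yaw [ 3.14116804e+00 -2.31959537e-04  1.05680384e+00] t 5.15
pos [ 0.59350502 -0.14262333  0.0966031 ] toolframe delta to cap axis [ 1.04931618e-04 -6.50071180e-05 -3.26296462e-09] F [-0.2  1.1  5.4] M [0.07 0.13 0.02] grip 0.04535180494503917 60.382328890264034
```

Well centred, with almost no side force. Pressing down.

```bash
python3 -m inch '[[0,0,0.002,0,0,0,1],[0,0,0.002,0,0,0,1],[0,0,0.001,0,0,0,1],[0,0,0.001,0,0,0,1],[0,0,0,0,0,0,1]]' 70; python3 st.py
```

```text
clock: 5.65
position: [0.5936, -0.1427, 0.0908]
tool_rot: [3.141, -0.0, 1.057]
force: [-2.0, 2.1, 10.0]
grip_width: 0.0455
finger_force: 71.1
q [-0.15  0.72  0.44  1.77 -0.43  0.75 -0.01] az,r -0.2358923720194106 0.6104844799014645 yaw [ 3.14095382e+00 -4.12249726e-04  1.05669514e+00] t 5.65
pos [ 0.59357783 -0.14267678  0.09084762] toolframe delta to cap axis [ 1.15654858e-04 -1.54698053e-04 -5.11477334e-08] F [-2.   2.1 10. ] M [0.2  0.39 0.02] grip 0.04545898597512686 71.06222491711378
```

The force went from 5 to 10 N, so the cap is about 5 mm down. I'll go slightly further, then start the twist (negative about tool z).

```bash
python3 -m inch '[[0,0,0.001,0,0,0,1],[0,0,0,0,0,0,1],[0,0,0,0,0,-0.06,1],[0,0,0,0,0,-0.06,1],[0,0,0,0,0,-0.06,1]]' 80; python3 st.py
```

```text
clock: 6.15
position: [0.5944, -0.143, 0.0907]
tool_rot: [3.139, -0.0, 1.239]
force: [-1.2, 1.4, 18.9]
grip_width: 0.0449
finger_force: 80.0
q [-0.12  0.71  0.39  1.76 -0.38  0.74  0.13] az,r -0.23617638112305578 0.6113424851011877 yaw [ 3.13886733e+00 -4.28861897e-04  1.23896320e+00] t 6.15
pos [ 0.59437147 -0.14304612  0.09070408] toolframe delta to cap axis [ 2.32418971e-04 -1.00183561e-03 -2.63066091e-06] F [-1.2  1.4 18.9] M [ 0.01  0.18 -0.11] grip 0.04489057162114637 80.00252209603786
```

```bash
python3 -m inch '[[0,0,0,0,0,-0.08,1],[0,0,0,0,0,-0.08,1],[0,0,0,0,0,-0.08,1],[0,0,0,0,0,-0.08,1],[0,0,0,0,0,0,1]]' 80; python3 st.py; python3 - <<'E'
from h import *
im=grab_frame("scene")[:,:,::-1]; cv2.imwrite("pics/tw.png",cv2.resize(im[150:230,201:281],(560,560),interpolation=cv2.INTER_CUBIC))
E
```

```text
clock: 6.65
position: [0.5946, -0.1431, 0.0907]
tool_rot: [3.138, 0.0, 1.56]
force: [-0.2, 0.5, 17.3]
grip_width: 0.045
finger_force: 79.8
q [-0.06  0.7   0.3   1.76 -0.29  0.72  0.38] az,r -0.23615218067060315 0.611549303987888 yaw [3.13841018e+00 3.42509549e-04 1.55963717e+00] t 6.65
pos [ 0.59457601 -0.14308012  0.09071537] toolframe delta to cap axis [ 5.68076277e-04 -1.08240952e-03 -3.63932718e-06] F [-0.2  0.5 17.3] M [-0.   -0.12  0.05] grip 0.04500017444455336 79.84320715069771
```

View pics/tw.png

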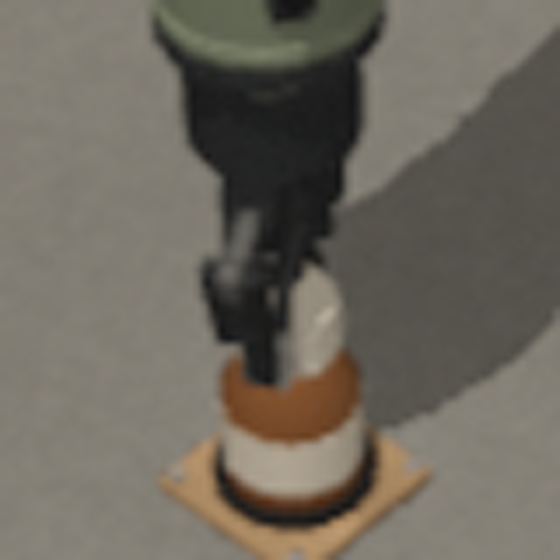

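The finger at crop (255,320) hides the bar. The moment about z is near zero, so nothing blocks the turn (0.50 rad so far). I'll continue to about 1.03 rad.

```bash
python3 -m inch '[[0,0,0,0,0,-0.11,1],[0,0,0,0,0,-0.11,1],[0,0,0,0,0,-0.11,1],[0,0,0,0,0,-0.11,1],[0,0,0,0,0,0,1]]' 80; python3 st.py; python3 -m inch '[[0,0,0,0,0,-0.08,1],[0,0,0,0,0,-0.02,1],[0,0,0,0,0,0,1]]'; python3 st.py
```

```text
clock: 7.2
position: [0.5946, -0.143, 0.0907]
tool_rot: [3.139, 0.002, 2.001]
force: [0.7, 0.5, 17.2]
grip_width: 0.0453
finger_force: 79.9
q [ 0.02  0.68  0.18  1.76 -0.18  0.72  0.72] az,r -0.23607782439265526 0.6115313081842919 yaw [3.13881593e+00 1.60771497e-03 2.00078340e+00] t 7.2
pos [ 0.59456915 -0.1430317   0.09070069] toolframe delta to cap axis [ 9.28983147e-04 -7.50175394e-04 -3.57657889e-06] F [ 0.7  0.5 17.2] M [ 0.16 -0.12  0.09] grip 0.0453239091336081 79.87508676946163
clock: 7.5
position: [0.5946, -0.1431, 0.0907]
tool_rot: [3.139, 0.002, 2.097]
force: [0.3, 0.7, 17.3]
grip_width: 0.0452
finger_force: 79.9
q [ 0.03  0.68  0.16  1.75 -0.15  0.71  0.8 ] az,r -0.23616549785863347 0.6115662219508126 yaw [3.13909208e+00 2.04470267e-03 2.09730768e+00] t 7.5
pos [ 0.59459055 -0.143092    0.09071423] toolframe delta to cap axis [ 1.05984152e-03 -6.45356155e-04 -3.78083294e-06] F [ 0.3  0.7 17.3] M [ 0.05 -0.16  0.04] grip 0.04524177305189596 79.92151189595461
```

The turn is at 1.04 rad (59.6°). Now a gentle lift test.

```bash
python3 -m inch '[[0,0,-0.003,0,0,0,1],[0,0,-0.004,0,0,0,1],[0,0,-0.003,0,0,0,1],[0,0,-0.002,0,0,0,1],[0,0,0,0,0,0,1]]' 80; python3 st.py
```

```text
clock: 8.0
position: [0.5934, -0.1427, 0.1014]
tool_rot: [3.141, 0.0, 2.097]
force: [1.4, -1.6, 1.7]
grip_width: 0.0449
finger_force: 81.8
q [ 0.03  0.67  0.16  1.75 -0.15  0.74  0.79] az,r -0.2359717947234113 0.6103286313589059 yaw [3.14139087e+00 3.17823953e-04 2.09677016e+00] t 8.0
pos [ 0.59341496 -0.14268749  0.10142792] toolframe delta to cap axis [ 1.19451401e-04  1.67670082e-04 -4.13219351e-09] F [ 1.4 -1.6  1.7] M [-0.22 -0.43  0.03] grip 0.04494873481549211 81.79430052638054
```

```bash
python3 -m inch '[[0,0,-0.004,0,0,0,1],[0,0,-0.006,0,0,0,1],[0,0,-0.008,0,0,0,1],[0,0,-0.01,0,0,0,1],[0,0,-0.012,0,0,0,1]]' 80; python3 -m inch '[[0,0,-0.012,0,0,0,1],[0,0,-0.012,0,0,0,1],[0,0,-0.006,0,0,0,1],[0,0,0,0,0,0,1],[0,0,0,0,0,0,1]]'; python3 st.py; python3 - <<'E'
from h import *
im=grab_frame("scene")[:,:,::-1]; cv2.imwrite("pics/up.png",cv2.resize(im[140:230,196:286],(560,560),interpolation=cv2.INTER_CUBIC))
E
```

```text
clock: 8.5
position: [0.5931, -0.1426, 0.1422]
tool_rot: [-3.141, -0.0, 2.097]
force: [-0.5, -0.2, -0.0]
grip_width: 0.0448
finger_force: 82.1
clock: 9.0
position: [0.5932, -0.1425, 0.1711]
tool_rot: [-3.141, -0.0, 2.097]
force: [0.7, 0.5, -0.6]
grip_width: 0.0448
finger_force: 82.1
q [ 0.01  0.57  0.18  1.71 -0.13  0.87  0.78] az,r -0.2357849402593014 0.6100438220677193 yaw [-3.14144810e+00 -1.61031916e-04  2.09687428e+00] t 9.0
pos [ 0.59316469 -0.14251007  0.17114195] toolframe delta to cap axis [-1.59669859e-04  2.95028683e-04 -6.83588330e-08] F [ 0.7  0.5 -0.6] M [-0.05  0.03  0.  ] grip 0.044845641784028605 82.09091775119305
```

View pics/up.png

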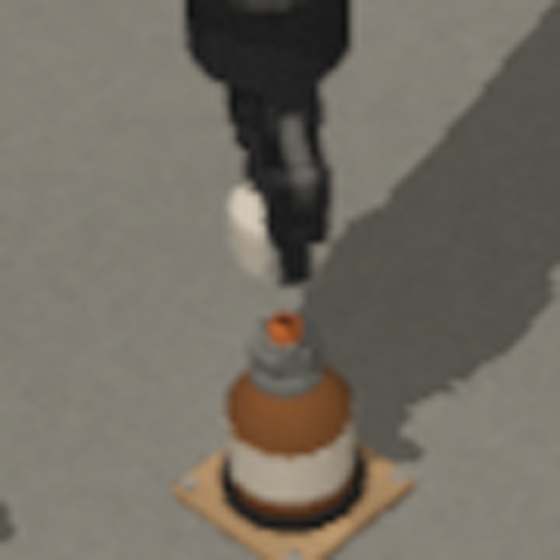

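The cap is held clear at crop (275,230), and the orange insert shows at (285,327). The cap might be slightly tilted, so I'll overlay a level-cap prediction.

```bash
python3 - <<'E'
from h import *
from scipy.spatial.transform import Rotation as R
im=grab_frame("scene")[:,:,::-1]; x0,y0,n,k=216,150,45,9
b=cv2.resize(im[y0:y0+n,x0:x0+n],None,fx=k,fy=k,interpolation=cv2.INTER_CUBIC); o=[b.copy(),b]
t=np.linspace(0,2*np.pi,80)
p=telemetry.observe()["position"]; ctr=np.array([p[0],p[1],p[2]+.0175]) 
for z in(-.014,.014):
    q=np.array([proj("scene",ctr+[.0235*np.cos(a),.0235*np.sin(a),z]) for a in t])
    cv2.polylines(o[1],[(((q-[x0,y0])+.5)*k).astype(int)],True,(0,255,0) if z>0 else (255,0,0),1)
cv2.imwrite("pics/lev.png",cv2.resize(np.hstack(o),(800,400)))
E
```

```text
(no output)
```

View pics/lev.png

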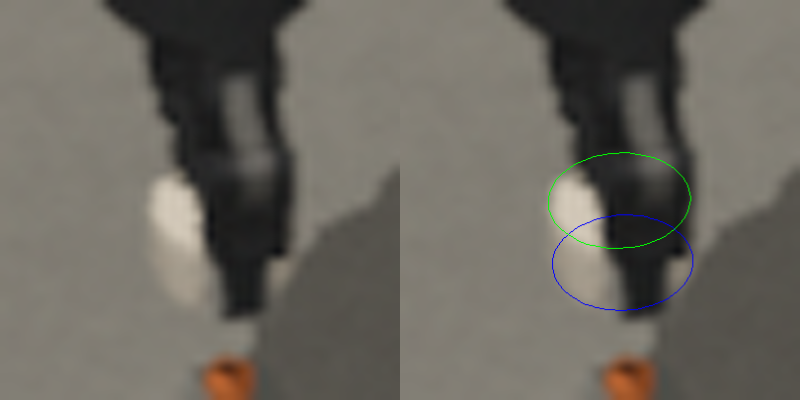

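The visible parts of the cap match a level cap on the axis, centred about 75 mm above its closed height. The cap is at rest and gripped at 82 N, so I'm handing in.

```bash
python3 -c "
from workcell import bot; print(bot.job_done())"
```

```text
the job is handed in; nothing more can be done
None
```

The amber bottle is open: I pressed the cap down, twisted it about 60° anticlockwise and lifted it, and the gripper still holds it level about 75 mm above its closed position, over the exposed orange insert; I handed the job in at about 9 s on the robot's clock, and the hand-in gave no verdict.

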